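# Seat a nut in a fan bracket on the lever press and show it to the inspection camera

## Task

Take the red ball of the press lever, pull it all the way down so the ram seats the brass nut in the fan's bracket, and ease the lever slowly back up to its rest without letting it fly. Then lift the fan with its bracket out of the press and hold it in the air in front of the inspection camera: yellow hub on the lens axis, 18 cm from the lens, fan square to the lens, upright as seen by it, with the bracket's tab pointing at the lens. Finish while still holding it there, steady and touching nothing else, and leave the jar, circuit board, screwdriver and carton of fans alone.

Things in the scene. Friction and masses are not known exactly. Their poses are not given: they have to be found in the camera images.
- press: Blue bench lever press, fixed. Origin on the table right below its ram; own -x is its open front, z up. Base 235 x 120 x 20 mm, from 125 mm before the origin to 110 behind. Head 50 mm wide, front face 25 mm before the ram axis, underside 150, top 260 mm up; column behind it to 270 mm. Ram: steel, 18 mm thick, its end 75 mm up at rest. Lever on its right (-y) side, red ball 110 mm out.
- nest (a point): Steel nest on the press base, point on its top (30 mm above the table) below the ram; 64 mm wide, from 115 mm before the ram axis to 20 behind. 6 mm guides flank the tab, 8 mm stop behind it. Nothing holds the bracket down, but the ram hangs over the nut (33 mm free above the seated nut at lever rest): lift the bracket 10 to 25 mm, then draw it forward past the ram before lifting on.
- lever (a joint): Press lever angle, rad: 0 at rest (forward and up, 40 degrees above level), 1.05 at its bottom stop (20 below level). Turns in the press's own x-z plane about point pivot. A spring pulls it up always: about 4 N at the ball at rest, 7 N at the bottom, plus up to 3 N while the nut goes in; let go, it flies up. Moves the ram down 32 mm per rad.
- knob (a point): Centre of the red ball, 32 mm diameter, at the end of the 170 mm lever (10 mm steel rod). In the press's frame at rest: 130 mm forward, 110 mm right, 314 mm above the table; at the bottom stop 160 mm forward and 147 mm up. Moves and turns with the lever.
- pivot (a point): Point of the lever's turning axis in the plane of the ball: 0 forward, 110 mm to the right of the press origin and 205 mm above the table; 170 mm from the ball's centre.
- fan: Loose black fan, yellow hub, frame 60 x 60 x 25 mm (solid), upright on a 4 mm aluminium bracket; 0.12 to 0.25 kg. Origin under the bracket below the fan's centre; z up, x along the tab; faces look to +x and -x. Bracket 60 mm wide below the fan, then a 32 mm wide tab to x = 110 mm. Fan from 4 to 64 mm up. Starts on the nest 95 mm before the ram axis, x along the press's x.
- hub (a point): Centre of the fan (yellow hub), 34 mm above the fan's origin. Same axes as the fan.
- tab (a point): Point on top of the bracket's tab under the nut, 95 mm from the fan's origin along its x, 4 mm up.
- nut (a joint): How far the brass nut (16 mm diameter, 8 mm high, on the tab at x = 95 mm) is pressed in, m: 0 standing 5 mm proud of the tab, 0.005 seated flat on it. It takes about 10 N and stays where pressed; the press at its bottom stop seats it.
- stand: Fixed camera stand: black base 130 x 140 x 15 mm and a steel column 20 mm thick, 455 mm high, origin on the table straight below the lens, the column 95 mm behind it (+x); -x is where the camera looks.
- camera: White camera head (50 x 50 x 40 mm, black lens barrel with a green ring) clamped on the column at an adjustable height (0.29 to 0.35 m above the table). Origin at the lens, z up; looks towards its own -x and 25 degrees downward.
- lens (a point): Centre of the lens glass, 95 mm in front of the column axis, 3 mm below the camera's origin.
- view (a point): The point 180 mm ahead of the lens on its axis, where the hub is to be held (nothing to see there). x points along the lens axis back to the lens (25 degrees upward), y is level, z is the camera's up (leaning 25 degrees off vertical, away from the camera). The fan shown correctly has its own x, y, z along these.
- jar: Bystander: amber jar with red lid, 60 mm diameter, 75 mm high, loose. Origin under its centre.
- board: Bystander: green circuit board 80 x 55 mm, up to 16 mm high, loose. Origin under its centre.
- screwdriver: Bystander: orange-handled screwdriver, 170 mm long, lying on the table. Origin at the middle of its underside.
- carton: Bystander: open cardboard carton full of black fans, 240 x 180 x 100 mm, heavy, fixed in place. Origin under its centre.
There are look-alikes about, which are no part of the job. Leave any pink or purple look-alike of the fan alone.

How it is judged:
On the way, in this order (a step that is already met when the one before it is completed fails the run):
1. the lever is pulled to the bottom of its stroke and the nut is seated (value of joint lever above 0.95 rad and value of joint nut above 0.0035 m), for 0.1 s.
2. the lever is back up at its rest (value of joint lever below 0.1 rad), for 0.2 s.
At the end, for the whole second after the job is handed in: Fingers hold the fan: hub within 25 mm of the point 180 mm ahead of the lens, axes within 0.21 rad of the camera's, tab towards the lens and below its axis; at rest (0.02 m/s, 0.15 rad/s), not touching camera, stand or press; nut at least 3.5 mm in; lever within 0.1 rad of rest (distance between hub and view below 0.025 m and angle between the x axis of fan and the x axis of view, either way round below 0.21 rad and angle between the z axis of fan and the z axis of view, either way round below 0.21 rad and x of tab in the frame of view above 0.05 m and z of tab in the frame of view below 0 m and contact force between fan and the fingers above 2 N and contact force between fan and camera below 0.3 N and contact force between fan and stand below 0.3 N and contact force between fan and press below 0.3 N and linear speed of fan below 0.02 m/s and angular speed of fan below 0.15 rad/s and value of joint nut above 0.0035 m and value of joint lever below 0.1 rad); the arm keeps its last pose, push and grip.
It fails at once if the lever flies back (faster than 1.5 rad/s upward while more than 0.15 rad from its rest) (velocity of joint lever below -1.5 rad/s and value of joint lever above 0.15 rad).
It fails at once if the fan or the gripper strikes the camera (over 3 N) (contact force between any of fan, the fingers, the arm and camera above 3 N).
It fails at once if a bystander is moved (over 20 mm) or the carton is struck (over 5 N) (distance of any of jar, board, screwdriver from where it was at the start of the episode above 0.02 m or contact force between any of the arm, the fingers, fan and carton above 5 N).
It also fails if it takes over 64 s, if anything falls off the work surface, if the arm or the gripper's body presses on something with over 40 N, if the wrist force passes 120 N, or if a joint passes its speed limit or range.

## Robot

A 7-joint arm with a two-finger parallel gripper is mounted at the origin on the work surface. World frame = base frame: x ahead of the robot, y to its left, z up, the work surface at z = 0. Lengths are in m, angles in rad, forces in N, time in s.
With the tool pointing down it reaches from about 0.4 to 0.85 m from the base axis. Payload 10.4 kg.
Tool frame: the origin (TCP) lies on the centre line of the jaws, within the pads' length; the fingertips stand 11 mm ahead of it and the grasp point (between the pads) lies 8 mm behind it (tip_reach is the distance from the TCP to the fingertips, in m); z points along the fingers, y is the line along which they close (so a half turn about z gives the same grasp; the last joint's range is limited). The gripper opens to 85 mm and grips with 20 to 120 N. Pads are 22 mm wide; open, the fingers measure 114 mm over their backs; the gripper's body (76 mm by 85 mm) begins 54 mm behind the grasp point. The pads swing forward as they close: fully open they stand 13 mm farther back than shut.
Start: joints at [1.291, 0.332, -0.065, 1.46, 0.022, 1.35, -0.088], TCP at [0.159, -0.605, 0.242] pointing down, gripper open.
Joint ranges: [-2.6, 2.6], [-0.5, 2.12], [-1.47, 1.34], [0.16, 2.42], [-1.27, 4.41], [0.06, 2.06], [-2.6, 2.6]. Speed limits (rad/s): [2.22, 2.22, 2.79, 2.79, 3.14, 3.14, 3.14].

## Interface

Orientations are given as a unit quaternion [x, y, z, w].
In Python, from workcell import get_obs, camera, hand_in, tip_reach gives the robot as it stands. The module is installed in compiled form; this text tells all that it offers.
- The arm moves only by the tool move_arm, never from a script. Its argument "plan" is a list of rows, each an object with "delta_pos": the shift along the tool's x, y, z in shares of 0.6 m (1.0 is 0.6 m), a list of three; "turn": the turn, a rotation vector about the tool's x, y, z in shares of pi rad (1.0 is pi rad), a list of three; "fingers": the closure, from 0 (fully open) to 1 (shut). A call has 1 to 12 rows; each row is the pose to reach, as a shift and turn from the pose commanded when the call began, along the tool's axes at that moment; what a row does not reach only later rows make up. A row lasts 1/8 s, in which the tool goes at most 62.5 mm and 10.7 degrees, less where a joint would pass 70% of its speed; a pose out of reach is approached as far as the arm can. No shift or turn number may pass 1 either way. A call with a gripper value outside its range is refused whole. The fingers move at their own pace and stop on an object; "force" is the grip in N (left out, the last holds). Time passes only in rows, so rows that repeat a pose let the fingers close. It gives the time, the measured TCP pose, the force, the opening and the grip force at its end, in the units of the state.
- get_obs(): the state, without advancing time (a new reading comes with each control period).
- camera(name): name is "scene" or "top" or "wrist"; returns a dict with "color" (384x512x3 uint8, red, green, blue), "range_z" (384x512 float32, m along the optical axis (not along the pixel's ray), 0 where there is no reading), "fx", "fy", "cx", "cy" (pixels), "R" (3x3) and "t" (3): a world point X has camera coordinates R X + t; the wrist camera has in their place "tool_from_camera" (4x4, takes a point from camera to tool coordinates, whose origin is the TCP and whose axes are the flange's). Camera axes: x right, y down, z forward; pixel columns grow to the right and rows downward; lengths in m; the calibration is good to about 2 mm. A picture is of the moment at which its call begins: read the wrist's pose just before it.
- hand_in(): hands the job in; it is judged then, once.
The state is a dict: "clock": time; "joint_pos": joint angles; "joint_velocities": joint speeds; "tau": joint torques, N m; "position": TCP position; "ee_rot": TCP orientation; "ft_force": force on the tool from outside, world axes, zero at the start; "torque": the same for the moment, N m; "grip_width": opening from 0.0 (shut) to 1.0 (fully open); "grasp_force": force on a finger pad.
Only numpy, scipy, OpenCV 4.12 (cv2) and the standard library are available. Lean on these libraries where they do the work, as an engineer would, in place of code of your own. Each camera call takes 0.05 s, during which the arm holds its last target. There are 200 camera calls.

## Working session

There is one attempt and no reset: what is moved stays moved. The work goes in short steps, Python scripts to look and compute and a tool call to move; the robot and the scene stay as the last step left them, time stands still between calls to the robot, and variables do not carry over. Pictures are saved under pics/ and viewed, at most 10 in all, crops included, and the job is handed in when it is done.

Besides the shell and the picture viewer there is one more tool, called by a JSON object that holds its "op" and its "data", one argument or row to a line. move_arm: Moves the arm, as the interface text tells. Its arguments: {"type":"object","properties":{"plan":{"type":"array","items":{"type":"object","properties":{"delta_pos":{"type":"array","items":{"type":"number"}},"turn":{"type":"array","items":{"type":"number"}},"fingers":{"type":"number"}}}},"force":{"type":"number"}},"required":["plan"]}

```bash
mkdir -p pics; ls; cat > a.py <<'E'
from workcell import *
import numpy as np, cv2, pickle
o=get_obs(); print(o)
d={}
for n in("scene","top"):
    c=camera(n); d[n]=c; cv2.imwrite(f"pics/{n}0.png",cv2.cvtColor(c["color"],cv2.COLOR_RGB2BGR))
pickle.dump(d,open("d0.pkl","wb"))
im=np.vstack([cv2.imread("pics/scene0.png"),cv2.imread("pics/top0.png")])
E
python3 a.py
```

```text
pics
{'clock': 0.0, 'joint_pos': array([ 1.29135737,  0.3328837 , -0.06468175,  1.46091823,  0.02158996,
        1.34989598, -0.08851499]), 'joint_velocities': array([ 9.73214059e-04, -1.28864055e-03,  6.61779123e-04,  6.33086066e-05,
        1.32669084e-03, -3.80954353e-05, -2.02619882e-04]), 'tau': array([ 4.82711730e-04, -6.25452805e+01,  4.92941123e-02, -3.91599476e+01,
        1.61906413e-02,  1.00878283e-02,  2.61393450e-05]), 'position': array([ 0.15866538, -0.60416406,  0.24151951]), 'ee_rot': array([ 9.91766191e-01,  1.28059849e-01, -1.20216715e-04, -6.94845176e-04]), 'ft_force': array([-0.78578547,  0.70366991,  0.40599086]), 'torque': array([-0.01197909,  0.04109633, -0.01466737]), 'grasp_force': 0.0, 'grip_width': 1.0003201222541287}
```

View pics/scene0.png

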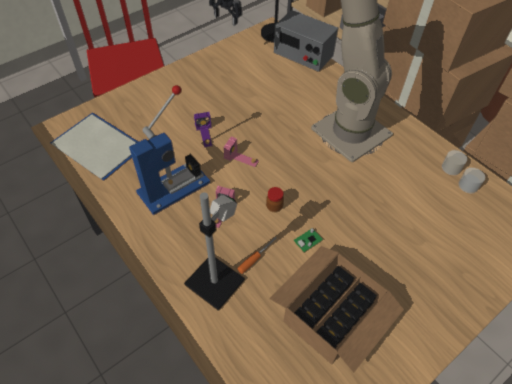

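View pics/top0.png

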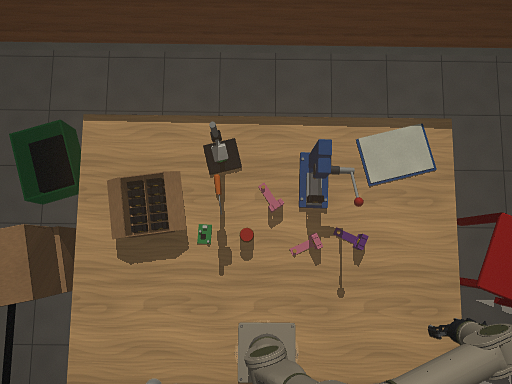

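The scene view shows the press at (165,175) with its red ball at (177,90), the stand at (210,250), pink and purple look-alikes at (235,150), (205,125) and (222,200), the jar at (275,198), the board at (308,240) and the carton at (340,305). In the top view, the press is at (315,180), the ball at (359,201) and the stand at (222,155).

```bash
cat > h.py <<'E'
import numpy as np, cv2, pickle
def cloud(c):
    z=c["range_z"]; v,u=np.mgrid[:z.shape[0],:z.shape[1]]
    P=np.stack([(u-c["cx"])/c["fx"]*z,(v-c["cy"])/c["fy"]*z,z],-1)
    W=(P-c["t"])@c["R"]; W[z<=0]=np.nan
    return W
def ray(c,u,v):
    d=c["R"].T@np.array([(u-c["cx"])/c["fx"],(v-c["cy"])/c["fy"],1]); return -c["R"].T@c["t"],d/np.linalg.norm(d)
def tri(c1,p1,c2,p2):
    a,d=ray(c1,*p1);b,e=ray(c2,*p2)
    s=np.linalg.lstsq(np.c_[d,-e],b-a,rcond=None)[0]; p,q=a+s[0]*d,b+s[1]*e
    return (p+q)/2,np.linalg.norm(p-q)
E
cat > b.py <<'E'
from h import *
d=pickle.load(open("d0.pkl","rb"))
for n,c in d.items():
    W=cloud(c); hsv=cv2.cvtColor(c["color"],cv2.COLOR_RGB2HSV); H,S,V=cv2.split(hsv)
    print(n,"campos",-c["R"].T@c["t"],"fx",c["fx"])
    m={"red":((H<5)|(H>175))&(S>180)&(V>80),"blue":(H>105)&(H<125)&(S>140),"yellow":(H>22)&(H<35)&(S>150)&(V>80),"green":(H>45)&(H<80)&(S>120),"white":(S<30)&(V>150)&(W[...,2]>.1),"black":(V<45)&(S<120),"purple":(H>128)&(H<150)&(S>80),"pink":(H>155)&(H<175)&(S>60)&(V>100),"orange":(H>5)&(H<15)&(S>200)}
    for k,mm in m.items():
        nn,l,st,ce=cv2.connectedComponentsWithStats(mm.astype(np.uint8))
        for i in range(1,nn):
            if st[i,4]<8: continue
            w=W[l==i]; w=w[~np.isnan(w[:,0])]
            if len(w)==0: continue
            md=np.median(w,0)
            if abs(md[1])<.8 and .15<md[0]<1: print(k,st[i,4],ce[i].round(1),"med",md.round(3),"lo",np.percentile(w,3,0).round(3),"hi",np.percentile(w,97,0).round(3))
def crop(n,x,y,w,h,s): return cv2.resize(cv2.imread(f"pics/{n}0.png")[y:y+h,x:x+w],None,fx=s,fy=s,interpolation=cv2.INTER_CUBIC)
a=crop("scene",125,75,100,150,4);b=crop("scene",185,180,100,150,4)
cv2.imwrite("pics/c1.png",np.hstack([a,b]))
a=crop("top",195,110,60,80,5);b=crop("top",280,125,100,100,4)
cv2.imwrite("pics/c2.png",np.hstack([a,b]))
E
python3 b.py
```

```text
scene campos [1.11691601 0.75677458 1.32592604] fx 464.2470827230198
red 45 [175.9  89.4] med [ 0.583 -0.292  0.326] lo [ 0.572 -0.3    0.318] hi [ 0.592 -0.282  0.333]
red 159 [274.9 194.2] med [0.474 0.091 0.076] lo [0.45  0.069 0.065] hi [0.494 0.112 0.081]
blue 1987 [156.3 173. ] med [ 0.77  -0.17   0.159] lo [ 0.637 -0.211  0.016] hi [ 0.812 -0.134  0.272]
blue 22 [177.3 169.6] med [ 0.653 -0.241  0.02 ] lo [ 0.633 -0.245  0.016] hi [ 0.675 -0.236  0.024]
green 176 [308.8 239. ] med [0.467 0.264 0.007] lo [0.436 0.239 0.001] hi [0.507 0.288 0.013]
white 73 [214.  207.3] med [0.764 0.173 0.351] lo [0.757 0.164 0.334] hi [0.772 0.182 0.363]
black 278 [227.8   7.1] med [ 0.162 -0.569  0.318] lo [ 0.137 -0.662  0.264] hi [ 0.184 -0.53   0.348]
black 82 [167.8 155.9] med [ 0.712 -0.164  0.208] lo [ 0.696 -0.167  0.189] hi [ 0.73  -0.16   0.226]
black 187 [193.1 165.5] med [ 0.621 -0.177  0.083] lo [ 0.607 -0.217  0.037] hi [ 0.628 -0.156  0.099]
black 149 [ 91.2 220.5] med [ 0.942 -0.713 -0.631] lo [ 0.925 -0.739 -0.733] hi [ 0.949 -0.704 -0.473]
black 142 [207.8 228.3] med [0.811 0.
[... 3732 characters left out ...]
]
purple 88 [362.2 241.6] med [ 0.444 -0.38   0.064] lo [ 0.42  -0.397  0.056] hi [ 0.472 -0.361  0.071]
pink 54 [270.8 193.4] med [ 0.644 -0.012  0.007] lo [ 0.599 -0.06  -0.   ] hi [0.686 0.034 0.065]
pink 12 [266.1 197.4] med [0.627 0.007 0.002] lo [ 0.61  -0.005 -0.002] hi [0.645 0.018 0.011]
pink 28 [318.  240.1] med [ 0.45  -0.204  0.062] lo [ 0.418 -0.218  0.048] hi [ 0.478 -0.177  0.071]
pink 12 [304.  242.4] med [ 0.44  -0.153  0.005] lo [ 0.434 -0.169 -0.004] hi [ 0.45  -0.138  0.01 ]
pink 28 [293.9 249.3] med [ 0.413 -0.109  0.004] lo [ 0.396 -0.128  0.   ] hi [ 0.426 -0.095  0.009]
pink 9 [302.2 250. ] med [ 0.409 -0.145  0.006] lo [ 0.402 -0.158 -0.003] hi [ 0.417 -0.133  0.01 ]
```

View pics/c1.png

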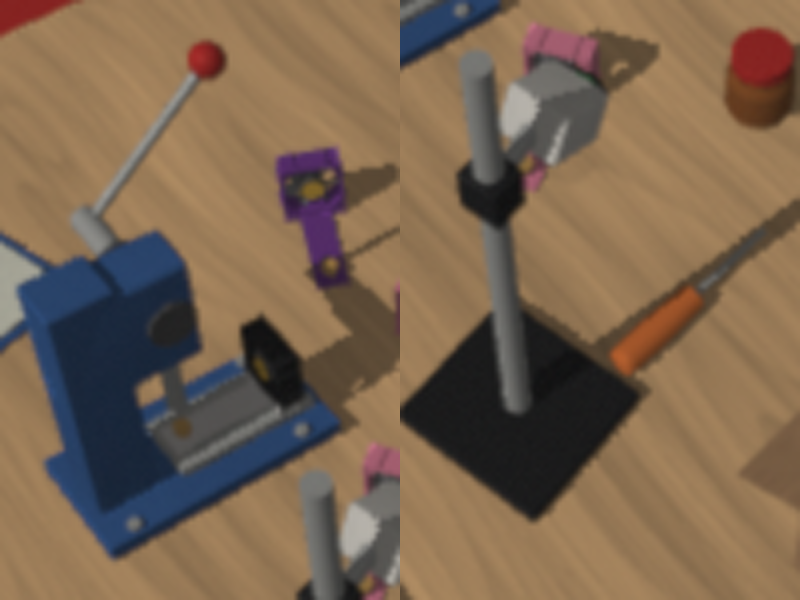

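View pics/c2.png

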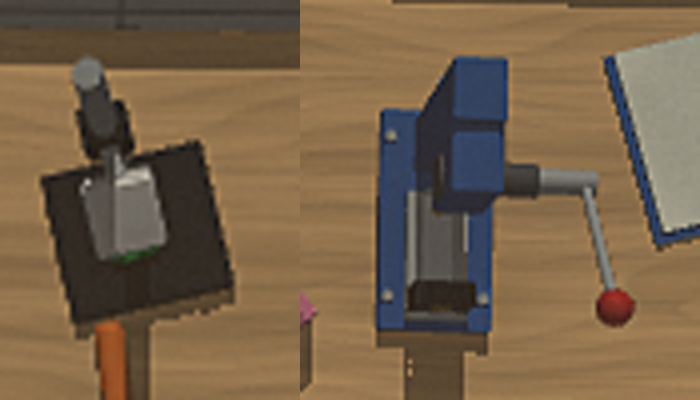

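```bash
cat > c.py <<'E'
from h import *
d=pickle.load(open("d0.pkl","rb")); pc={}
for n,c in d.items():
    W=cloud(c); H,S,V=cv2.split(cv2.cvtColor(c["color"],cv2.COLOR_RGB2HSV)); x,y,z=W[...,0],W[...,1],W[...,2]
    red=((H<8)|(H>172))&(S>150)&(abs(x-.585)<.04)&(abs(y+.295)<.04)&(z>.25)
    v,u=np.where(red); (cc,r)=cv2.minEnclosingCircle(np.c_[u,v].astype(np.float32)); pc[n]=cc; print(n,"ball",cc,r,np.mean(u),np.mean(v))
    def rect(m,t):
        P=(W[m][:,:2]).astype(np.float32)
        r=cv2.minAreaRect(P); print(n,t,len(P),[np.round(q,4) for q in r],cv2.boxPoints(r).round(3).tolist())
    blue=(H>100)&(H<128)&(S>100)
    rect(blue&(abs(z-.02)<.004)&(abs(y+.19)<.1)&(x>.58)&(x<.86),"pressbase")
    rect(blue&(abs(z-.26)<.004)&(abs(y+.19)<.1),"headtop"); rect(blue&(abs(z-.27)<.003)&(abs(y+.19)<.1),"coltop")
    rect((V<60)&(abs(z-.015)<.004)&(abs(y-.2)<.12)&(x>.7),"standbase")
    g=(S<60)&(abs(y-.2)<.06)&(x>.7)&(x<.95)
    for a in(.06,.12,.18,.24,.43,.45):
        w=W[g&(abs(z-a)<.02)&(x>.79)]; 
        if len(w): print("col",a,len(w),w.mean(0).round(3),np.ptp(w[:,:2],axis=0).round(3))
    hd=(S<60)&(abs(y-.17)<.06)&(x>.68)&(x<.79)&(z>.25)
    np.save(f"head_{n}.npy",W[hd]); print("head",hd.sum(),W[hd].min(0),W[hd].max(0))
    gr=(H>45)&(H<85)&(S>100)&(abs(y-.17)<.06)&(x>.65)&(x<.79); print("ring",gr.sum(),W[gr].mean(0) if gr.any() else"", W[gr].min(0) if gr.any() else "")
    fan=(V<60)&(z>.04)&(z<.105)&(abs(x-.62)<.03)&(abs(y+.19)<.05); rect(fan&(z>.085),"fantop"); rect(fan,"fan"); print("fan z",np.percentile(z[fan],[1,99]))
    yl=(H>15)&(H<35)&(S>120)&(V>60)&(z>.04)&(z<.085)&(x<.66)&(x>.58)&(abs(y+.19)<.04)
    print("hub",yl.sum(),W[yl].mean(0) if yl.any() else"", np.argwhere(yl).mean(0)[::-1])
print(tri(d["scene"],pc["scene"],d["top"],pc["top"]))
E
python3 c.py
```

```text
scene ball (176.0, 89.33333587646484) 4.333432674407959 176.08474576271186 89.32203389830508
scene pressbase 549 [array([ 0.7047, -0.1893]), array([0.124 , 0.2311]), np.float64(88.3812)] [[0.5870000123977661, -0.24799999594688416], [0.8180000185966492, -0.2549999952316284], [0.8220000267028809, -0.13099999725818634], [0.5910000205039978, -0.12399999797344208]]
scene headtop 224 [array([ 0.7513, -0.1876]), array([0.1201, 0.051 ]), np.float64(2.2705)] [[0.6899999976158142, -0.16500000655651093], [0.6919999718666077, -0.2150000035762787], [0.8119999766349792, -0.210999995470047], [0.8100000023841858, -0.1599999964237213]]
scene coltop 187 [array([ 0.7815, -0.1903]), array([0.0514, 0.059 ]), np.float64(88.574)] [[0.7509999871253967, -0.2150000035762787], [0.8100000023841858, -0.21699999272823334], [0.8119999766349792, -0.16500000655651093], [0.753000020980835, -0.164000004529953]]
scene standbase 1261 [array([0.8014, 0.1965]), array([0.1299, 0.1386]), np.float64(13.6975)] [[0.722000002861023, 0.24799999594688416], [0.7549999952316284, 0.11400000005960464], [0.8809999823570251, 0.14499999
[... 2488 characters left out ...]
]
top fantop 97 [array([ 0.6165, -0.1901]), array([0.0576, 0.0249]), np.float64(88.7837)] [[0.6029999852180481, -0.21899999678134918], [0.628000020980835, -0.21899999678134918], [0.6299999952316284, -0.16200000047683716], [0.6050000190734863, -0.16099999845027924]]
top fan 117 [array([ 0.6165, -0.1892]), array([0.0594, 0.0249]), np.float64(88.9252)] [[0.6039999723434448, -0.21899999678134918], [0.628000020980835, -0.21899999678134918], [0.6299999952316284, -0.1599999964237213], [0.6050000190734863, -0.1589999943971634]]
fan z [0.04225727 0.10204662]
hub 4 [ 0.60416816 -0.19023222  0.06020282] [314.75 202.  ]
(array([ 0.57939499, -0.29810224,  0.31918157]), np.float64(0.00014844038598404739))
```

```bash
cat >> h.py <<'E'
from scipy.spatial.transform import Rotation as Ro
def down(yaw,pitch=0):  # tool pointing down, tool x at world yaw
    return Ro.from_euler("z",yaw)*Ro.from_euler("x",np.pi)
def delta(p,R):
    from workcell import get_obs
    o=get_obs(); R0=Ro.from_quat(o["ee_rot"]); print("now",o["clock"],o["position"].round(4),"j",o["joint_pos"].round(2),"F",o["ft_force"].round(1),"w",o["grip_width"],o["grasp_force"])
    print("dpos",R0.inv().apply(np.array(p)-o["position"]).round(4),"turn",(R0.inv()*R).as_rotvec().round(4))
E
python3 -c "
from h import *
delta([.58,-.299,.38],down(-.028))"
```

```text
now 0.1 [ 0.1587 -0.6042  0.2416] j [ 1.29  0.33 -0.06  1.46  0.02  1.35 -0.09] F [ 0.3 -0.1 -0.4] w 1.0018536478910582 0.0
dpos [ 0.485  -0.1883 -0.1382] turn [-1.300e-03  2.000e-04  2.849e-01]
```

Careful with the scale: shifts go in shares of 0.6 m and turns go in shares of pi rad. That gives: 0.485 m / 0.6 = 0.8083, -0.138 m / 0.6 = -0.23, 0.285 rad / 3.1416 = 0.0907.

{"op": "move_arm", "data": {
  "plan": [
    {"delta_pos":[0,0,-0.1],"turn":[0,0,0],"fingers":0},
    {"delta_pos":[0.05,-0.0167,-0.1833],"turn":[0,0,0.0159],"fingers":0},
    {"delta_pos":[0.1333,-0.05,-0.23],"turn":[0,0,0.0318],"fingers":0},
    {"delta_pos":[0.8083,-0.3133,-0.23],"turn":[0,0,0.0907],"fingers":0},
    {"delta_pos":[0.8083,-0.3133,-0.23],"turn":[0,0,0.0907],"fingers":0},
    {"delta_pos":[0.8083,-0.3133,-0.23],"turn":[0,0,0.0907],"fingers":0},
    {"delta_pos":[0.8083,-0.3133,-0.23],"turn":[0,0,0.0907],"fingers":0},
    {"delta_pos":[0.8083,-0.3133,-0.23],"turn":[0,0,0.0907],"fingers":0},
    {"delta_pos":[0.8083,-0.3133,-0.23],"turn":[0,0,0.0907],"fingers":0},
    {"delta_pos":[0.8083,-0.3133,-0.23],"turn":[0,0,0.0907],"fingers":0},
    {"delta_pos":[0.8083,-0.3133,-0.23],"turn":[0,0,0.0907],"fingers":0},
    {"delta_pos":[0.8083,-0.3133,-0.23],"turn":[0,0,0.0907],"fingers":0}
  ],
  "force": 60
}}

```text
clock: 1.6
position: [0.58, -0.2996, 0.3797]
ee_rot: [1.0, -0.014, -0.001, 0.0]
ft_force: [-0.3, -0.9, 0.7]
grip_width: 1.001
grasp_force: 0.0
```

```bash
cat > w.py <<'E'
from h import *; import sys
from workcell import *
n=sys.argv[1]; o=get_obs(); c=camera("wrist"); c["obs"]=o
pickle.dump(c,open(n+".pkl","wb")); cv2.imwrite(f"pics/{n}.png",cv2.cvtColor(c["color"],cv2.COLOR_RGB2BGR))
T=np.eye(4); T[:3,:3]=Ro.from_quat(o["ee_rot"]).as_matrix(); T[:3,3]=o["position"]; Tw=T@c["tool_from_camera"]
c["R"]=Tw[:3,:3].T; c["t"]=-c["R"]@Tw[:3,3]; pickle.dump(c,open(n+".pkl","wb"))
E
python3 w.py w1; python3 - <<'E'
from h import *
c=pickle.load(open("w1.pkl","rb")); W=cloud(c); H,S,V=cv2.split(cv2.cvtColor(c["color"],cv2.COLOR_RGB2HSV))
m=((H<8)|(H>172))&(S>150)&(W[...,2]>.27); v,u=np.where(m); 
if len(u):
    (cc,r)=cv2.minEnclosingCircle(np.c_[u,v].astype(np.float32)); a,dd=ray(c,*cc); s=(.315-a[2])/dd[2]; print(cc,r,"ball@.315",a+s*dd, W[m].max(0))
    e=np.array([1/c["fx"]*r])
delta([.58,-.299,.306],down(-.028))
E
```

```text
(254.84393310546875, 212.38150024414062) 21.033296585083008 ball@.315 [ 0.5795605 -0.3009672  0.315    ] [ 0.59501097 -0.28638653  0.33047884]
now 1.65 [ 0.5794 -0.3005  0.3801] j [ 0.62  0.39 -0.31  1.11  0.12  1.66 -1.26] F [-0.4  0.1  0.2] w 1.0008877039496877 0.0
dpos [ 0.0006 -0.0016  0.0741] turn [ 0.0005  0.0007 -0.0016]
```

Converted, 0.074 m / 0.6 = 0.1233, 0.04 m / 0.6 = 0.0667.

{"op": "move_arm", "data": {
  "plan": [
    {"delta_pos":[0,0,0.0667],"turn":[0,0,0],"fingers":0},
    {"delta_pos":[0,0,0.1233],"turn":[0,0,0],"fingers":0},
    {"delta_pos":[0,0,0.1233],"turn":[0,0,0],"fingers":0},
    {"delta_pos":[0,0,0.1233],"turn":[0,0,0],"fingers":1},
    {"delta_pos":[0,0,0.1233],"turn":[0,0,0],"fingers":1},
    {"delta_pos":[0,0,0.1233],"turn":[0,0,0],"fingers":1},
    {"delta_pos":[0,0,0.1233],"turn":[0,0,0],"fingers":1},
    {"delta_pos":[0,0,0.1233],"turn":[0,0,0],"fingers":1},
    {"delta_pos":[0,0,0.1233],"turn":[0,0,0],"fingers":1},
    {"delta_pos":[0,0,0.1233],"turn":[0,0,0],"fingers":1}
  ],
  "force": 60
}}

```text
clock: 2.9
position: [0.5798, -0.3011, 0.3074]
ee_rot: [1.0, -0.015, 0.001, 0.001]
ft_force: [-2.3, -5.1, 4.7]
grip_width: 0.34
grasp_force: 58.8
```

```bash
python3 - <<'E'
from h import *
delta([.58,-.299,.306],down(-.028))
a0=np.radians(40)
for q in np.arange(.0875,1.06,.0875): print(round(q,3),"tool dx,dz",round(.17*(np.cos(a0)-np.cos(a0-q)),4),round(.17*(np.sin(a0)-np.sin(a0-q)),4))
E
```

```text
now 2.9 [ 0.5798 -0.3011  0.3074] j [ 0.63  0.39 -0.32  1.26  0.12  1.51 -1.27] F [-2.3 -5.1  4.7] w 0.34023537174860635 58.78813683986664
dpos [ 0.0001 -0.0021  0.0014] turn [ 0.0025 -0.0011 -0.002 ]
0.088 tool dx,dz -0.0091 0.0118
0.175 tool dx,dz -0.017 0.0243
0.262 tool dx,dz -0.0239 0.0375
0.35 tool dx,dz -0.0296 0.0513
0.438 tool dx,dz -0.034 0.0655
0.525 tool dx,dz -0.0372 0.08
0.612 tool dx,dz -0.0391 0.0947
0.7 tool dx,dz -0.0398 0.1096
0.788 tool dx,dz -0.0391 0.1244
0.875 tool dx,dz -0.0371 0.1392
0.962 tool dx,dz -0.0339 0.1537
1.05 tool dx,dz -0.0294 0.1679
```

Converted, 0.08 m / 0.6 = 0.1333, 0.0655 m / 0.6 = 0.1092.

{"op": "move_arm", "data": {
  "plan": [
    {"delta_pos":[-0.0083,0,0.01],"turn":[0,0,0],"fingers":1},
    {"delta_pos":[-0.015,0,0.02],"turn":[0,0,0],"fingers":1},
    {"delta_pos":[-0.0283,0,0.04],"turn":[0,0,0],"fingers":1},
    {"delta_pos":[-0.04,0,0.0625],"turn":[0,0,0],"fingers":1},
    {"delta_pos":[-0.05,0,0.085],"turn":[0,0,0],"fingers":1},
    {"delta_pos":[-0.0567,0,0.1092],"turn":[0,0,0],"fingers":1},
    {"delta_pos":[-0.0617,0,0.1333],"turn":[0,0,0],"fingers":1},
    {"delta_pos":[-0.0617,0,0.1333],"turn":[0,0,0],"fingers":1}
  ],
  "force": 60
}}

```text
clock: 3.9
position: [0.5426, -0.3001, 0.2266]
ee_rot: [1.0, -0.015, 0.0, 0.001]
ft_force: [-2.6, -4.7, 5.9]
grip_width: 0.344
grasp_force: 61.7
```

```bash
python3 w.py w2; python3 - <<'E'
from h import *
from workcell import camera
c=camera("top"); W=cloud(c); H,S,V=cv2.split(cv2.cvtColor(c["color"],cv2.COLOR_RGB2HSV))
c=pickle.load(open("w2.pkl","rb")); W=cloud(c); H,S,V=cv2.split(cv2.cvtColor(c["color"],cv2.COLOR_RGB2HSV))
m=((H<8)|(H>172))&(S>150)&(W[...,2]>.1); print(m.sum(), W[m].max(0),W[m].mean(0))
delta([0.5428,-.300,.227],down(-.028))
E
```

```text
3081 [ 0.55747657 -0.28540589  0.25084345] [ 0.54739306 -0.30018371  0.24382867]
now 4.0 [ 0.5428 -0.3001  0.2274] j [ 0.68  0.35 -0.32  1.48  0.11  1.33 -1.25] F [-3.8 -5.3  6.4] w 0.33995013051090656 61.75718307495117
dpos [ 0.     -0.0001  0.0004] turn [ 0.0025 -0.0007 -0.0014]
```

View pics/w2.png

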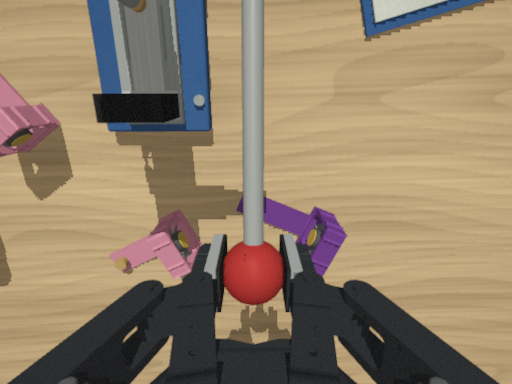

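The picture shows the red ball at (253,272) centred between the pads, with the rod running up the middle. I'm continuing down the arc.

Converted, 0.091 m / 0.6 = 0.1517, 0.0737 m / 0.6 = 0.1228.

{"op": "move_arm", "data": {
  "plan": [
    {"delta_pos":[-0.0033,0,0.0245],"turn":[0,0,0],"fingers":1},
    {"delta_pos":[-0.0043,0,0.0493],"turn":[0,0,0],"fingers":1},
    {"delta_pos":[-0.0033,0,0.074],"turn":[0,0,0],"fingers":1},
    {"delta_pos":[0,0,0.0983],"turn":[0,0,0],"fingers":1},
    {"delta_pos":[0.005,0,0.1228],"turn":[0,0,0],"fingers":1},
    {"delta_pos":[0.01,0,0.1383],"turn":[0,0,0],"fingers":1},
    {"delta_pos":[0.0133,0,0.15],"turn":[0,0,0],"fingers":1},
    {"delta_pos":[0.0133,0,0.1517],"turn":[0,0,0],"fingers":1},
    {"delta_pos":[0.0133,0,0.1517],"turn":[0,0,0],"fingers":1},
    {"delta_pos":[0.0133,0,0.1517],"turn":[0,0,0],"fingers":1}
  ],
  "force": 60
}}

```text
clock: 5.25
position: [0.5523, -0.3004, 0.1376]
ee_rot: [1.0, -0.014, 0.002, 0.002]
ft_force: [-0.5, -4.7, 10.8]
grip_width: 0.343
grasp_force: 65.1
```

```bash
python3 w.py w3; python3 - <<'E'
from h import *
c=pickle.load(open("w3.pkl","rb")); W=cloud(c); H,S,V=cv2.split(cv2.cvtColor(c["color"],cv2.COLOR_RGB2HSV))
m=((H<8)|(H>172))&(S>150)&(W[...,2]>.1); print(m.sum(), W[m].max(0),W[m].mean(0))
delta([0.5516,-.300,.139],down(-.028))
E
```

```text
2865 [ 0.56415651 -0.28525593  0.16431973] [ 0.55361888 -0.30029592  0.15766696]
now 5.3 [ 0.5523 -0.3004  0.1376] j [ 0.67  0.43 -0.31  1.57  0.14  1.16 -1.27] F [-2.  -4.9  9.6] w 0.33825828837998784 65.130854845047
dpos [-0.0007 -0.0003 -0.0014] turn [ 0.0031 -0.0038 -0.0008]
```

Converted, -0.065 m / 0.6 = -0.1083, -0.0614 m / 0.6 = -0.1023.

{"op": "move_arm", "data": {
  "plan": [
    {"delta_pos":[0,0,0.005],"turn":[0,0,0],"fingers":1},
    {"delta_pos":[0,0,0.005],"turn":[0,0,0],"fingers":1},
    {"delta_pos":[0,0,-0.005],"turn":[0,0,0],"fingers":1},
    {"delta_pos":[-0.005,0,-0.0167],"turn":[0,0,0],"fingers":1},
    {"delta_pos":[-0.0083,0,-0.0283],"turn":[0,0,0],"fingers":1},
    {"delta_pos":[-0.0108,0,-0.0408],"turn":[0,0,0],"fingers":1},
    {"delta_pos":[-0.0133,0,-0.0533],"turn":[0,0,0],"fingers":1},
    {"delta_pos":[-0.015,0,-0.065],"turn":[0,0,0],"fingers":1},
    {"delta_pos":[-0.0167,0,-0.0775],"turn":[0,0,0],"fingers":1},
    {"delta_pos":[-0.0175,0,-0.09],"turn":[0,0,0],"fingers":1},
    {"delta_pos":[-0.0183,0,-0.1023],"turn":[0,0,0],"fingers":1},
    {"delta_pos":[-0.0183,0,-0.1083],"turn":[0,0,0],"fingers":1}
  ],
  "force": 60
}}

```text
clock: 6.8
position: [0.5406, -0.3, 0.2017]
ee_rot: [1.0, -0.015, 0.001, 0.001]
ft_force: [2.6, -6.0, 2.7]
grip_width: 0.346
grasp_force: 65.5
```

```bash
python3 - <<'E'
from h import *
delta([.58,-.3005,.307],down(-.028))
a0=np.radians(40); q0=.675
for q in np.arange(.6125,-.01,-.0583): print(round(q,3),"tool dx,dz",round(.17*(np.cos(a0-q0)-np.cos(a0-q)),4),round(.17*(np.sin(a0-q0)-np.sin(a0-q)),4))
E
```

```text
now 6.8 [ 0.5406 -0.3     0.2017] j [ 0.68  0.36 -0.32  1.53  0.12  1.27 -1.25] F [ 2.6 -6.   2.7] w 0.3457706601026264 65.4528558254242
dpos [ 0.0396 -0.0005 -0.1052] turn [ 0.0025 -0.0025 -0.002 ]
0.612 tool dx,dz 0.0006 -0.0106
0.554 tool dx,dz 0.0017 -0.0205
0.496 tool dx,dz 0.0034 -0.0302
0.438 tool dx,dz 0.0057 -0.0399
0.379 tool dx,dz 0.0085 -0.0494
0.321 tool dx,dz 0.0119 -0.0587
0.263 tool dx,dz 0.0158 -0.0678
0.204 tool dx,dz 0.0203 -0.0766
0.146 tool dx,dz 0.0252 -0.0852
0.088 tool dx,dz 0.0306 -0.0935
0.029 tool dx,dz 0.0366 -0.1015
```

Converted, -0.105 m / 0.6 = -0.175, -0.1015 m / 0.6 = -0.1692.

{"op": "move_arm", "data": {
  "plan": [
    {"delta_pos":[0.001,0,-0.0177],"turn":[0,0,0],"fingers":1},
    {"delta_pos":[0.0028,0,-0.0342],"turn":[0,0,0],"fingers":1},
    {"delta_pos":[0.0057,0,-0.0503],"turn":[0,0,0],"fingers":1},
    {"delta_pos":[0.0095,0,-0.0667],"turn":[0,0,0],"fingers":1},
    {"delta_pos":[0.0142,0,-0.0823],"turn":[0,0,0],"fingers":1},
    {"delta_pos":[0.02,0,-0.0978],"turn":[0,0,0],"fingers":1},
    {"delta_pos":[0.0267,0,-0.113],"turn":[0,0,0],"fingers":1},
    {"delta_pos":[0.0333,0,-0.1277],"turn":[0,0,0],"fingers":1},
    {"delta_pos":[0.0417,0,-0.1417],"turn":[0,0,0],"fingers":1},
    {"delta_pos":[0.0517,0,-0.1558],"turn":[0,0,0],"fingers":1},
    {"delta_pos":[0.0608,0,-0.1692],"turn":[0,0,0],"fingers":1},
    {"delta_pos":[0.0658,0,-0.175],"turn":[0,0,0],"fingers":1}
  ],
  "force": 60
}}

```text
clock: 8.3
position: [0.5776, -0.301, 0.3035]
ee_rot: [1.0, -0.015, -0.003, 0.0]
ft_force: [-10.0, -3.9, -14.1]
grip_width: 0.342
grasp_force: 64.3
```

```bash
python3 w.py w4; python3 - <<'E'
from h import *
c=pickle.load(open("w4.pkl","rb")); W=cloud(c); H,S,V=cv2.split(cv2.cvtColor(c["color"],cv2.COLOR_RGB2HSV))
m=((H<8)|(H>172))&(S>150)&(W[...,2]>.1); print(m.sum(), W[m].max(0),W[m].mean(0))
delta([.5798,-.3005,.307],down(-.028))
E
```

```text
3365 [ 0.59563643 -0.28589395  0.33090571] [ 0.5853867  -0.30119881  0.32343413]
now 8.35 [ 0.5773 -0.301   0.3031] j [ 0.63  0.39 -0.32  1.27  0.12  1.51 -1.27] F [-8.5 -4.6 -7.1] w 0.3444002757095077 64.88949537277222
dpos [ 0.0025 -0.0006 -0.0039] turn [ 0.0003  0.0073 -0.0022]
```

Converted, -0.1 m / 0.6 = -0.1667, -0.05 m / 0.6 = -0.0833.

{"op": "move_arm", "data": {
  "plan": [
    {"delta_pos":[0,0,0],"turn":[0,0,0],"fingers":1},
    {"delta_pos":[0,0,0],"turn":[0,0,0],"fingers":0},
    {"delta_pos":[0,0,0],"turn":[0,0,0],"fingers":0},
    {"delta_pos":[0,0,0],"turn":[0,0,0],"fingers":0},
    {"delta_pos":[0,0,0],"turn":[0,0,0],"fingers":0},
    {"delta_pos":[0,0,-0.0833],"turn":[0,0,0],"fingers":0},
    {"delta_pos":[0,0,-0.1667],"turn":[0,0,0],"fingers":0},
    {"delta_pos":[0,0,-0.1667],"turn":[0,0,0],"fingers":0}
  ]
}}

```text
clock: 9.35
position: [0.5806, -0.2995, 0.4102]
ee_rot: [1.0, -0.014, 0.004, 0.001]
ft_force: [0.2, 0.6, -1.7]
grip_width: 0.999
grasp_force: 0.0
```

```bash
python3 w.py w5; python3 - <<'E'
from h import *
c=pickle.load(open("w5.pkl","rb")); W=cloud(c); H,S,V=cv2.split(cv2.cvtColor(c["color"],cv2.COLOR_RGB2HSV)); x,y,z=W[...,0],W[...,1],W[...,2]
m=((H<8)|(H>172))&(S>150)&(z>.1); print(m.sum(), W[m].max(0),W[m].mean(0))
m=(V<70)&(abs(x-.617)<.03)&(abs(y+.19)<.045)&(z>.085)&(z<.11); r=cv2.minAreaRect(W[m][:,:2].astype(np.float32)); print("fantop",m.sum(),r,np.median(z[m]))
# wanted look pose at camera: lens ~ (.711,.176,.32), view direction reversed
delta([.55,-.12,.40],down(1.54))
E
```

```text
1041 [ 0.59501184 -0.28634289  0.33075401] [ 0.58283265 -0.30093391  0.32382109]
fantop 644 ((0.6176695823669434, -0.19120341539382935), (0.06001419201493263, 0.02448885887861252), 88.53453063964844) 0.09264642457231463
now 9.4 [ 0.5802 -0.2994  0.4074] j [ 0.61  0.39 -0.31  1.05  0.12  1.71 -1.26] F [ 0.7 -0.3 -0.8] w 0.9995760478649209 0.0
dpos [-0.0352 -0.1785  0.007 ] turn [ 0.0038 -0.0018 -1.568 ]
```

```bash
python3 - <<'E'
from h import *
ax=np.array([np.cos(.238),np.sin(.238)]); ay=np.array([-ax[1],ax[0]]); col=np.array([.803,.198])
for n in("scene","top"):
    P=np.load(f"head_{n}.npy"); L=np.c_[(P[:,:2]-col)@ax,(P[:,:2]-col)@ay,P[:,2]]
    # camera-aligned: forward f, up u
    f=np.array([-np.cos(np.radians(25)),0,-np.sin(np.radians(25))]);u=np.array([-np.sin(np.radians(25)),0,np.cos(np.radians(25))])
    C=np.c_[L@f,L[:,1],L@u]
    print(n,len(C)); print(np.percentile(C,[1,5,25,50,75,95,99],axis=0).round(3))
    print(np.histogram(C[:,2],bins=np.arange(.33,.42,.004))); 
c=pickle.load(open("d0.pkl","rb"))["top"]; W=cloud(c); H,S,V=cv2.split(cv2.cvtColor(c["color"],cv2.COLOR_RGB2HSV)); gr=(H>40)&(H<90)&(S>80)&(abs(W[...,1]-.17)<.06)&(W[...,0]>.65)&(W[...,0]<.79)&(W[...,2]>.2)
P=W[gr];L=np.c_[(P[:,:2]-col)@ax,(P[:,:2]-col)@ay,P[:,2]];print("ring",np.c_[L,L@f,L@u].round(3))
E
```

```text
scene 503
[[-0.126 -0.026  0.312]
 [-0.117 -0.023  0.315]
 [-0.108 -0.011  0.328]
 [-0.103  0.002  0.343]
 [-0.083  0.016  0.35 ]
 [-0.065  0.022  0.352]
 [-0.053  0.023  0.353]]
(array([ 29,  35,  28,  37, 112, 116,   0,   0,   0,   0,   0,   0,   0,
         0,   0,   0,   0,   0,   0,   0,   0,   0]), array([0.33 , 0.334, 0.338, 0.342, 0.346, 0.35 , 0.354, 0.358, 0.362,
       0.366, 0.37 , 0.374, 0.378, 0.382, 0.386, 0.39 , 0.394, 0.398,
       0.402, 0.406, 0.41 , 0.414, 0.418]))
top 256
[[-0.127 -0.028  0.312]
 [-0.119 -0.025  0.317]
 [-0.105 -0.014  0.347]
 [-0.09  -0.004  0.349]
 [-0.075  0.008  0.351]
 [-0.063  0.018  0.354]
 [-0.061  0.021  0.356]]
(array([  2,   3,   5,  11, 106,  83,  11,   0,   0,   0,   0,   0,   0,
         0,   0,   0,   0,   0,   0,   0,   0,   0]), array([0.33 , 0.334, 0.338, 0.342, 0.346, 0.35 , 0.354, 0.358, 0.362,
       0.366, 0.37 , 0.374, 0.378, 0.382, 0.386, 0.39 , 0.394, 0.398,
       0.402, 0.406, 0.41 , 0.414, 0.418]))
ring [[-0.094 -0.003  0.345 -0.06   0.352]
 [-0.094 -0.006  0.339 -0.058  0.346]
 [-0.095 -0.01   0.339 -0.058  0.347]
 [-0.095 -0.013  0.335 -0.056  0.344]
 [-0.095  0.004  0.338 -0.057  0.346]
 [-0.094  0.001  0.333 -0.055  0.342]
 [-0.096 -0.002  0.336 -0.055  0.345]
 [-0.098 -0.006  0.34  -0.055  0.35 ]]
```

```bash
python3 -c "
from h import *
delta([.6177,-.191,.40],down(1.545))"
```

```text
now 9.4 [ 0.5802 -0.2994  0.4074] j [ 0.61  0.39 -0.31  1.05  0.12  1.71 -1.26] F [ 0.7 -0.3 -0.8] w 0.9995760478649209 0.0
dpos [ 0.0344 -0.1094  0.0074] turn [ 0.0038 -0.0018 -1.573 ]
```

Converted, -0.109 m / 0.6 = -0.1817, -0.05 m / 0.6 = -0.0833, -1.573 rad / 3.1416 = -0.5007.

{"op": "move_arm", "data": {
  "plan": [
    {"delta_pos":[0,-0.0833,0],"turn":[0,0,-0.0573],"fingers":0.35},
    {"delta_pos":[0.0567,-0.1817,0],"turn":[0,0,-0.1146],"fingers":0.35},
    {"delta_pos":[0.0567,-0.1817,0],"turn":[0,0,-0.1719],"fingers":0.35},
    {"delta_pos":[0.0567,-0.1817,0],"turn":[0,0,-0.2292],"fingers":0.35},
    {"delta_pos":[0.0567,-0.1817,0],"turn":[0,0,-0.2865],"fingers":0.35},
    {"delta_pos":[0.0567,-0.1817,0],"turn":[0,0,-0.3438],"fingers":0.35},
    {"delta_pos":[0.0567,-0.1817,0],"turn":[0,0,-0.4011],"fingers":0.35},
    {"delta_pos":[0.0567,-0.1817,0],"turn":[0,0,-0.4584],"fingers":0.35},
    {"delta_pos":[0.0567,-0.1817,0],"turn":[0,0,-0.5007],"fingers":0.35},
    {"delta_pos":[0.0567,-0.1817,0],"turn":[0,0,-0.5007],"fingers":0.35},
    {"delta_pos":[0.0567,-0.1817,0],"turn":[0,0,-0.5007],"fingers":0.35}
  ]
}}

```text
clock: 10.78
position: [0.6165, -0.1914, 0.4047]
ee_rot: [0.717, 0.697, -0.0, -0.0]
ft_force: [-0.7, -0.6, -1.2]
grip_width: 0.65
grasp_force: 0.0
```

```bash
python3 w.py w6; python3 - <<'E'
from h import *
c=pickle.load(open("w6.pkl","rb")); W=cloud(c); H,S,V=cv2.split(cv2.cvtColor(c["color"],cv2.COLOR_RGB2HSV)); x,y,z=W[...,0],W[...,1],W[...,2]
m=(V<70)&(abs(x-.617)<.03)&(abs(y+.19)<.045)&(z>.085)&(z<.11); r=cv2.minAreaRect(W[m][:,:2].astype(np.float32)); print("fantop",m.sum(),r,np.median(z[m]))
delta([.6177,-.191,.066],down(1.545))
E
```

```text
fantop 602 ((0.6164495348930359, -0.1904870867729187), (0.060195617377758026, 0.02344740927219391), 88.79483795166016) 0.09260302765967374
now 10.825 [ 0.6166 -0.1915  0.4049] j [ 0.61  0.42 -0.58  1.06  0.23  1.72  0.07] F [ 0.5  0.1 -0.6] w 0.6504470464552259 0.0
dpos [0.0005 0.0013 0.3389] turn [-0.0006 -0.     -0.0027]
```

View pics/w6.png

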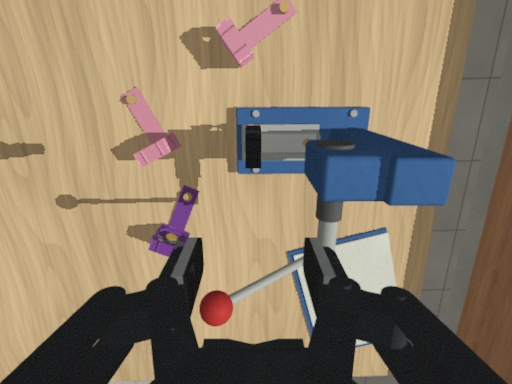

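The picture shows the fan at (253,147) on the nest, the press head to its right and the lever ball at (216,308). The fan is clear to approach from above.

Converted, 0.27 m / 0.6 = 0.45, 0.15 m / 0.6 = 0.25.

{"op": "move_arm", "data": {
  "plan": [
    {"delta_pos":[0,0.0017,0.0833],"turn":[0,0,0],"fingers":0.35},
    {"delta_pos":[0,0.0017,0.1667],"turn":[0,0,0],"fingers":0.35},
    {"delta_pos":[0,0.0017,0.25],"turn":[0,0,0],"fingers":0.35},
    {"delta_pos":[0,0.0017,0.3167],"turn":[0,0,0],"fingers":0.35},
    {"delta_pos":[0,0.0017,0.3833],"turn":[0,0,0],"fingers":0.35},
    {"delta_pos":[0,0.0017,0.45],"turn":[0,0,0],"fingers":0.35},
    {"delta_pos":[0,0.0017,0.45],"turn":[0,0,0],"fingers":0.35}
  ]
}}

```text
clock: 11.7
position: [0.6157, -0.1912, 0.1323]
ee_rot: [0.717, 0.697, -0.001, -0.002]
ft_force: [-1.2, 0.3, 0.4]
grip_width: 0.651
grasp_force: 0.0
```

```bash
python3 w.py w7; python3 - <<'E'
from h import *
from workcell import camera
c=pickle.load(open("w7.pkl","rb")); W=cloud(c); H,S,V=cv2.split(cv2.cvtColor(c["color"],cv2.COLOR_RGB2HSV)); x,y,z=W[...,0],W[...,1],W[...,2]
m=(V<70)&(abs(x-.617)<.03)&(abs(y+.19)<.045)&(z>.08)&(z<.11); print("fantop",m.sum(),cv2.minAreaRect(W[m][:,:2].astype(np.float32)) if m.any() else "")
for n in("scene","top"):
    c=camera(n);W=cloud(c); H,S,V=cv2.split(cv2.cvtColor(c["color"],cv2.COLOR_RGB2HSV)); m=((H<8)|(H>172))&(S>150)&(W[...,2]>.1)&(abs(W[...,1]+.3)<.05)
    print(n,m.sum(),W[m].max(0) if m.any() else "")
delta([.617,-.191,.066],down(1.545))
E
```

```text
fantop 3315 ((0.6167261600494385, -0.19036264717578888), (0.06201785057783127, 0.02462470531463623), 88.53662872314453)
scene 0 
top 47 [ 0.593517   -0.28803009  0.33595975]
now 11.85 [ 0.6175 -0.1915  0.1366] j [ 0.65  0.51 -0.56  1.5   0.29  1.21  0.01] F [-6.6  1.4 -1.9] w 0.6457236694368824 0.0
dpos [ 0.0005 -0.0004  0.0706] turn [-0.0006  0.0003 -0.0009]
```

Converted, 0.07 m / 0.6 = 0.1167, 0.05 m / 0.6 = 0.0833.

{"op": "move_arm", "data": {
  "plan": [
    {"delta_pos":[0,0,0.0417],"turn":[0,0,0],"fingers":0.35},
    {"delta_pos":[0,0,0.0833],"turn":[0,0,0],"fingers":0.35},
    {"delta_pos":[0,0,0.1167],"turn":[0,0,0],"fingers":0.35},
    {"delta_pos":[0,0,0.1167],"turn":[0,0,0],"fingers":0.35},
    {"delta_pos":[0,0,0.1167],"turn":[0,0,0],"fingers":0.35}
  ]
}}

```text
clock: 12.48
position: [0.6175, -0.1917, 0.0667]
ee_rot: [0.716, 0.698, -0.0, -0.0]
ft_force: [-7.2, 0.8, -2.3]
grip_width: 0.65
grasp_force: 0.0
```

```bash
python3 -c "
from h import *
delta([.617,-.191,.066],down(1.545))"
```

```text
now 12.475 [ 0.6175 -0.1917  0.0667] j [ 0.63  0.59 -0.54  1.56  0.33  1.09 -0.02] F [-7.2  0.8 -2.3] w 0.650224535750876 0.0
dpos [ 0.0007 -0.0005  0.0007] turn [-0.0005  0.0005 -0.0008]
```

{"op": "move_arm", "data": {
  "plan": [
    {"delta_pos":[0,0,0],"turn":[0,0,0],"fingers":1},
    {"delta_pos":[0,0,0],"turn":[0,0,0],"fingers":1},
    {"delta_pos":[0,0,0],"turn":[0,0,0],"fingers":1},
    {"delta_pos":[0,0,0],"turn":[0,0,0],"fingers":1},
    {"delta_pos":[0,0,0],"turn":[0,0,0],"fingers":1},
    {"delta_pos":[0,0,0],"turn":[0,0,0],"fingers":1}
  ],
  "force": 50
}}

```text
clock: 13.22
position: [0.6187, -0.1917, 0.0675]
ee_rot: [0.716, 0.698, 0.0, 0.001]
ft_force: [-4.4, 0.7, 6.3]
grip_width: 0.286
grasp_force: 50.4
```

Converted, -0.06 m / 0.6 = -0.1, -0.045 m / 0.6 = -0.075.

{"op": "move_arm", "data": {
  "plan": [
    {"delta_pos":[0,0,-0.0133],"turn":[0,0,0],"fingers":1},
    {"delta_pos":[0,0,-0.0283],"turn":[0,0,0],"fingers":1},
    {"delta_pos":[0,0,-0.0283],"turn":[0,0,0],"fingers":1},
    {"delta_pos":[0,-0.025,-0.0283],"turn":[0,0,0],"fingers":1},
    {"delta_pos":[0,-0.05,-0.0283],"turn":[0,0,0],"fingers":1},
    {"delta_pos":[0,-0.075,-0.0283],"turn":[0,0,0],"fingers":1},
    {"delta_pos":[0,-0.1,-0.0283],"turn":[0,0,0],"fingers":1},
    {"delta_pos":[0,-0.1,-0.0283],"turn":[0,0,0],"fingers":1}
  ],
  "force": 50
}}

```text
clock: 14.22
position: [0.557, -0.1903, 0.0823]
ee_rot: [0.716, 0.698, -0.0, 0.0]
ft_force: [0.4, -0.3, -1.5]
grip_width: 0.287
grasp_force: 49.4
```

```bash
python3 w.py w8; python3 - <<'E'
from h import *
delta([.558,-.190,.2],down(1.545))
E
```

```text
now 14.275 [ 0.5578 -0.1902  0.0824] j [ 0.71  0.46 -0.57  1.71  0.28  1.06  0.02] F [-0.1  0.3 -1.8] w 0.28641548768073677 49.43686008453369
dpos [ 1.000e-04  3.000e-04 -1.176e-01] turn [ 0.0003  0.0004 -0.0005]
```

View pics/w8.png

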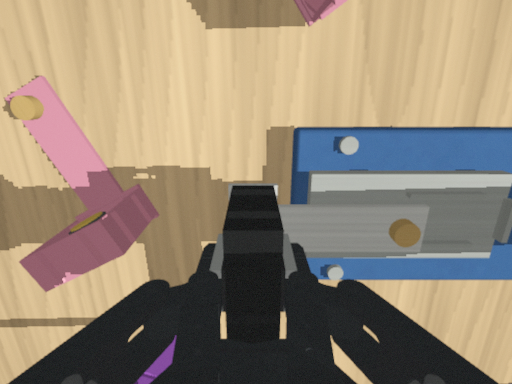

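The picture shows the fan held between the pads at (253,250). The nut is seated flat on the tab at (404,232), and everything is clear of the ram.

```bash
cat >> h.py <<'E'
ax=np.array([np.cos(.238),np.sin(.238),0]); ay=np.array([-ax[1],ax[0],0]); Z=np.array([0,0,1.])
c25,s25=np.cos(np.radians(25)),np.sin(np.radians(25))
vx=c25*ax+s25*Z; vz=-s25*ax+c25*Z
Rv=Ro.from_matrix(np.c_[ay,vx,-vz]); lens=np.array([.711,.174,.320]); view=lens-.18*vx
E
python3 - <<'E'
from h import *
print(view); delta(view-.07*vx,Rv)
E
```

```text
[0.55246315 0.13553928 0.24392871]
now 14.275 [ 0.5578 -0.1902  0.0824] j [ 0.71  0.46 -0.57  1.71  0.28  1.06  0.02] F [-0.1  0.3 -1.8] w 0.28641548768073677 49.43686008453369
dpos [ 0.3088 -0.0751 -0.132 ] turn [-0.4335  0.058  -0.26  ]
```

Converted, 0.309 m / 0.6 = 0.515, -0.132 m / 0.6 = -0.22, -0.4335 rad / 3.1416 = -0.138.

{"op": "move_arm", "data": {
  "plan": [
    {"delta_pos":[0,0,-0.0583],"turn":[0,0,0],"fingers":1},
    {"delta_pos":[0,-0.0167,-0.125],"turn":[0,0,0],"fingers":1},
    {"delta_pos":[0.0167,-0.0333,-0.1833],"turn":[0,0,0],"fingers":1},
    {"delta_pos":[0.0833,-0.05,-0.22],"turn":[-0.0191,0.0032,-0.0127],"fingers":1},
    {"delta_pos":[0.15,-0.0667,-0.22],"turn":[-0.0382,0.0051,-0.0223],"fingers":1},
    {"delta_pos":[0.2167,-0.0833,-0.22],"turn":[-0.0573,0.0076,-0.035],"fingers":1},
    {"delta_pos":[0.2833,-0.1,-0.22],"turn":[-0.0764,0.0102,-0.0462],"fingers":1},
    {"delta_pos":[0.35,-0.1083,-0.22],"turn":[-0.0955,0.0127,-0.0573],"fingers":1},
    {"delta_pos":[0.4167,-0.1167,-0.22],"turn":[-0.1146,0.0153,-0.0684],"fingers":1},
    {"delta_pos":[0.475,-0.125,-0.22],"turn":[-0.1305,0.0175,-0.078],"fingers":1},
    {"delta_pos":[0.515,-0.125,-0.22],"turn":[-0.138,0.0185,-0.0828],"fingers":1},
    {"delta_pos":[0.515,-0.125,-0.22],"turn":[-0.138,0.0185,-0.0828],"fingers":1}
  ],
  "force": 50
}}

```text
clock: 15.78
position: [0.4906, 0.1231, 0.2148]
ee_rot: [0.602, 0.769, 0.17, 0.134]
ft_force: [0.1, 0.2, -1.2]
grip_width: 0.289
grasp_force: 49.7
```

```bash
python3 - <<'E'
from h import *
delta(view,Rv)
from workcell import camera
d={n:camera(n) for n in("scene","top")}; pickle.dump(d,open("d1.pkl","wb"))
for n,c in d.items():
    cv2.imwrite(f"pics/{n}1.png",cv2.cvtColor(c["color"],cv2.COLOR_RGB2BGR))
a=cv2.resize(cv2.imread("pics/scene1.png")[130:330,160:320],None,fx=2.5,fy=2.5); b=cv2.resize(cv2.imread("pics/top1.png")[110:270,170:290],None,fx=3.125,fy=3.125)
cv2.imwrite("pics/m1.png",np.hstack([a,b]))
E
```

```text
now 15.775 [0.4906 0.1231 0.2148] j [ 0.65 -0.25 -0.88  2.12 -0.27  0.76  0.14] F [ 0.1  0.2 -1.2] w 0.2887909907332271 49.68883752822876
dpos [-0.0028  0.0694  0.0003] turn [ 0.0005 -0.0014  0.0042]
```

View pics/m1.png

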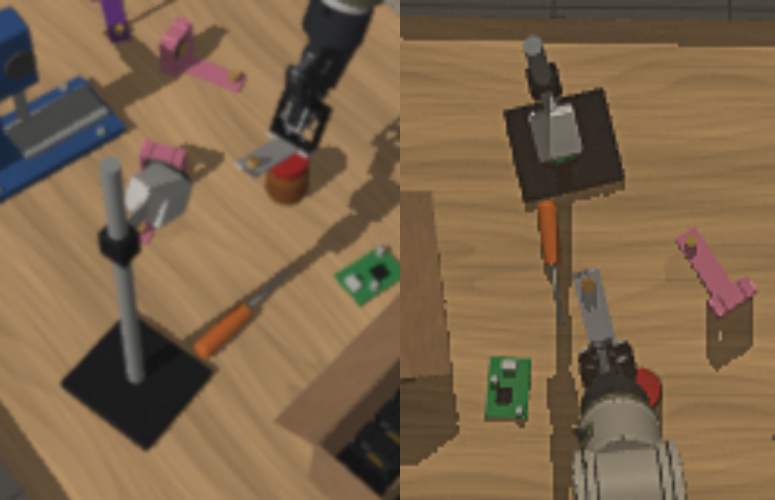

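The pair shows the fan held with its tab pointing up towards the lens, clear of the camera head, jar and board. I'm now advancing along the lens axis.

Converted, 0.07 m / 0.6 = 0.1167, -0.002 m / 0.6 = -0.0033.

{"op": "move_arm", "data": {
  "plan": [
    {"delta_pos":[-0.0017,0.025,0],"turn":[0,0,0],"fingers":1},
    {"delta_pos":[-0.0033,0.05,0],"turn":[0,0,0],"fingers":1},
    {"delta_pos":[-0.0033,0.075,0],"turn":[0,0,0],"fingers":1},
    {"delta_pos":[-0.0033,0.1,0],"turn":[0,0,0],"fingers":1},
    {"delta_pos":[-0.0033,0.1167,0],"turn":[0,0,0],"fingers":1},
    {"delta_pos":[-0.0033,0.1167,0],"turn":[0,0,0],"fingers":1},
    {"delta_pos":[-0.0033,0.1167,0],"turn":[0,0,0],"fingers":1},
    {"delta_pos":[-0.0033,0.1167,0],"turn":[0,0,0],"fingers":1}
  ],
  "force": 50
}}

```text
clock: 16.88
position: [0.5525, 0.1335, 0.2436]
ee_rot: [0.604, 0.767, 0.17, 0.134]
ft_force: [0.2, 0.1, -2.0]
grip_width: 0.288
grasp_force: 49.7
```

```bash
python3 - <<'E'
from h import *
delta(view,Rv)
from workcell import camera
d={n:camera(n) for n in("scene","top")}
for n,c in d.items():
    W=cloud(c); H,S,V=cv2.split(cv2.cvtColor(c["color"],cv2.COLOR_RGB2HSV)); Q=(W-view)@np.c_[vx,ay,vz]
    # tab surface in view frame (expected x 15..110mm, |y|<16, z=-30)
    m=(S<70)&(V>60)&(Q[...,0]>.03)&(Q[...,0]<.13)&(abs(Q[...,1])<.03)&(abs(Q[...,2]+.03)<.02)
    q=Q[m]; print(n,"tab",m.sum()); 
    if len(q): 
        print(np.percentile(q,[2,50,98],axis=0).round(4)); A=np.linalg.lstsq(np.c_[q[:,:2],np.ones(len(q))],q[:,2],rcond=None)[0]; print("plane slopes",A)
    nb=(H>12)&(H<32)&(S>90)&(V>50)&(abs(Q[...,1])<.03)&(Q[...,0]>.05)&(Q[...,0]<.13)&(abs(Q[...,2]+.02)<.02)
    print("nut",nb.sum(),Q[nb].mean(0) if nb.any() else"")
    r=((H<8)|(H>172))&(S>150)&(W[...,2]>.1)&(abs(W[...,1]+.3)<.05); print("ball",r.sum(),W[r].max(0) if r.any() else"")
    g=(H>40)&(H<90)&(S>80)&(abs(W[...,1]-.17)<.06)&(W[...,0]>.65)&(W[...,0]<.79)&(W[...,2]>.2); print("ring",Q[g].mean(0) if g.any() else "")
    cv2.imwrite(f"pics/{n}2.png",cv2.cvtColor(c["color"],cv2.COLOR_RGB2BGR))
E
```

```text
now 16.875 [0.5525 0.1335 0.2436] j [ 0.71 -0.07 -1.    1.95 -0.04  0.8  -0.03] F [ 0.2  0.1 -2. ] w 0.2879378867470999 49.72475230693817
dpos [ 0.002   0.0005 -0.0001] turn [-0.0007  0.0001 -0.0001]
scene tab 155
[[ 0.0312 -0.015  -0.0356]
 [ 0.0685  0.002  -0.0326]
 [ 0.11    0.0153 -0.0287]]
plane slopes [ 0.00052196  0.01254949 -0.03263583]
nut 23 [ 0.09423507  0.00457542 -0.02810042]
ball 59 [ 0.59345732 -0.2809915   0.33254914]
ring 
top tab 163
[[ 0.0312 -0.0151 -0.039 ]
 [ 0.0676 -0.0002 -0.0333]
 [ 0.1092  0.0141 -0.0269]]
plane slopes [ 0.0025831   0.01810878 -0.03350167]
nut 17 [ 9.41512304e-02  5.57429653e-07 -2.46897153e-02]
ball 59 [ 0.593908   -0.28328802  0.3329842 ]
ring [ 0.18740909 -0.00393545  0.01633027]
```

```bash
python3 -c "
from workcell import *
o=get_obs(); print(o['joint_velocities'].round(3)); print(hand_in())"
```

```text
[-0.     0.002 -0.003 -0.002  0.002 -0.003 -0.002]
the job is handed in; nothing more can be done
None
```

The job is handed in, with the nut seated, the lever eased back to rest, and the fan held steady at the view point, tab towards the lens (hub about 3 mm off by my measurements); no verdict came back.

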